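# Free the inspection stage and set the next board on it

## Robot

A 6-joint arm with a two-finger parallel gripper is mounted at the origin on the work surface. World frame = base frame: x ahead of the robot, y to its left, z up, the work surface at z = 0. Lengths are in mm, angles in rad, forces in N, time in s.
With the tool pointing down it reaches from about 275 to 1000 mm from the base axis. Payload 8.4 kg.
Tool frame: the origin (TCP) lies between the finger pads; the fingertips stand 8 mm ahead of it and the grasp point (between the pads) lies 11 mm behind it (tcp_to_tips is the distance from the TCP to the fingertips, in mm); z points along the fingers, y is the line along which they close (so a half turn about z gives the same grasp; the last joint's range is limited). The gripper opens to 85 mm and grips with 20 to 120 N. Pads are 22 mm wide; open, the fingers measure 114 mm over their backs; the gripper's body (76 mm by 85 mm) begins 54 mm behind the grasp point. The pads swing forward as they close: fully open they stand 13 mm farther back than shut.
Start: joints at [-1.204, 0.353, 1.633, -0, 1.155, -0.002], TCP at [225.309, -582.978, 239.281] pointing down, gripper open.
Joint ranges: [-2.63, 2.63], [-0.92, 2.1], [0.06, 2.66], [-1.3, 4.44], [0, 2.69], [-3.02, 3.02]. Speed limits (rad/s): [2.22, 2.22, 2.79, 3.14, 3.14, 3.14].

## Interface

Orientations are given as [roll, pitch, yaw] about the fixed x, y, z axes, in that order (R = Rz(yaw) Ry(pitch) Rx(roll)).
In Python, from rig import * gives the robot as it stands.
- The arm moves only by the tool step_arm, never from a script. Its argument "motion" is a list of rows, each an object with "claw": the finger opening in mm, from 0 to 85.4; "delta_pos": the shift along the tool's x, y, z in mm, a list of three; "turn": the turn about the tool's z in rad. In form: [{"claw": claw, "delta_pos": [dx, dy, dz], "turn": turn}, ...]. A call has 1 to 8 rows; each row shifts and turns the commanded pose from where the row before left it, along the tool's axes as they then stand; what a row does not reach is not made up. A row lasts 1/12 s, in which the tool goes at most 41.7 mm and 7.16 degrees, less where a joint would pass 70% of its speed; a pose out of reach is approached as far as the arm can. A call is refused whole if a number of a shift passes 41.7 or a number of a turn 0.125, either way. A call with a gripper value outside its range is refused whole. The fingers move at their own pace and stop on an object; "force" is the grip in N (left out, the last holds). Time passes only in rows, so rows that do not move let the fingers close. It gives the time, the measured TCP pose, the force, the opening and the grip force at its end, in the units of the state.
- sense(): the state, without advancing time (a new reading comes with each control period).
- grab_frame(name): name is "scene" or "top" or "wrist"; returns a dict with "img" (384x512x3 uint8, red, green, blue), "vertical_fov" (degrees; the focal length in pixels is half the picture's height over the tangent of half this angle, whatever the lens; pixels are square), "cx", "cy" (the principal point, pixels), "R" (3x3) and "t" (3): a world point X has camera coordinates R X + t. Camera axes: x right, y down, z forward; pixel columns grow to the right and rows downward; lengths in mm; the calibration is good to about 2 mm. The wrist camera is an equidistant fisheye: a pixel r from the principal point sees the ray r / f radians off the axis. A picture is of the moment at which its call begins. There is no depth.
- sign_off(): hands the job in; it is judged then, once.
The state is a dict: "clock": time; "qpos": joint angles; "qvel": joint speeds; "joint_efforts": joint torques, N m; "eef_pos": TCP position; "tcp_rot": TCP orientation; "contact_force": force on the tool from outside, world axes, zero at the start; "wrist_torque": the same for the moment, N m; "opening": opening from 0.0 (shut) to 1.0 (fully open); "grasp_force": force on a finger pad.
Only numpy, scipy, OpenCV 4.12 (cv2) and the standard library are available. Lean on these libraries where they do the work, as an engineer would, in place of code of your own. Each camera call takes 0.05 s, during which the arm holds its last target. There are 200 camera calls.

## Task

The inspection stage is still occupied by a finned heat sink. First lift the heat sink off and lay it flat, base down, in the grey tray joined to the station; then gently set the circuit board with the blue block, the right way up, on the middle of the round black stage and let go. Leave the board with the yellow block where it is.

Things in the scene. Friction and masses are not known exactly. Their poses are not given: they have to be found in the camera images.
- stage (a point): Top centre of the round black stage, a disc 120 mm wide, 27 mm above the bench, 3 mm proud of its fixed white base (180 x 180 mm). z up. Its +y points to the open grey tray joined to the base: tray centre 180 mm along +y from this point (x = 0), outside 180 mm along x by 170 mm along y, walls 5 mm thick with tops 25 mm above the bench, floor 5 mm above the bench (22 mm below this point).
- heat_sink: Silver aluminium heat sink with upright fins, 64 mm along x, 44 mm along y, 30 mm high, about 0.11 kg; starts flat on the black stage. Origin: centre of its underside, z up. Its long outer fins (+y and -y faces, 44 mm apart) are flat, full-height and rigid: grip there.
- board_blue: Green board, 80 mm along x, 55 along y, 6 thick, flat on the bench, with a rigid BLUE block at its centre: 40 mm along x, 32 along y, top 34 mm above the underside. 0.16 kg. White connector near the +x edge, black capacitors near the -x edge, up to 18 mm high: grip the block by its +y and -y faces. Origin: centre of the underside, z up.
- board_yellow: The other board, same sizes, but its block is YELLOW; flat on the bench on the -y side of the station like the blue one (they may swap places). To be left alone. Origin: centre of the underside, z up. A flat multimeter, a lidded jar (60 mm high) and a screwdriver also lie about, clear of the listed things.

How it is judged (in metres and radians):
On the way, in this order (a step that is already met when the one before it is completed fails the run):
1. the heat sink lies flat in the grey tray, released (x of heat_sink in the frame of stage between -0.08 and 0.08 m and y of heat_sink in the frame of stage between 0.105 and 0.255 m and height (world z) of heat_sink below 0.015 m and angle between heat_sink's own z axis and vertical below 0.17 rad and linear speed of heat_sink below 0.03 m/s and contact force between the fingers and heat_sink below 0.1 N), for 0.2 s.
2. the board with the blue block lies flat on the middle of the stage, released (horizontal distance between board_blue and stage below 0.02 m and z of board_blue in the frame of stage between -0.004 and 0.006 m and angle between board_blue's own z axis and vertical below 0.12 rad and linear speed of board_blue below 0.03 m/s and contact force between the fingers and board_blue below 0.1 N), for 0.2 s.
At the end, for the whole second after the job is handed in: Heat sink flat (10 degrees), base down, on the floor of the grey tray; blue-block board flat (7 degrees), right way up, on the black stage, centre within 20 mm of the stage centre, any yaw; both released and at rest; yellow-block board within 20 mm of its start (all of step 1 and all of step 2 and distance of board_yellow from where it was at the start of the episode below 0.02 m); the robot touches nothing.
It fails at once if the board with the yellow block is moved by more than 20 mm (distance of board_yellow from where it was at the start of the episode above 0.02 m).
It fails at once if the board with the blue block is dropped on the stage (falls freely at more than 0.6 m/s, about 20 mm of fall) (horizontal distance between board_blue and stage below 0.06 m and linear speed of board_blue above 0.6 m/s and contact force between the fingers and board_blue below 0.05 N).
It also fails if it takes over 53 s, if anything falls off the work surface, if the arm or the gripper's body presses on something with over 40 N, if the wrist force passes 120 N, or if a joint passes its speed limit or range.

## Working session

There is one attempt and no reset: what is moved stays moved. The work goes in short steps, Python scripts to look and compute and a tool call to move; the robot and the scene stay as the last step left them, time stands still between calls to the robot, and variables do not carry over. Pictures are saved under pics/ and viewed, at most 10 in all, crops included, and the job is handed in when it is done.

Besides the shell and the picture viewer there is one more tool, called as name(argument=value, ...) on one line, values as JSON. step_arm: Moves the arm, as the interface text tells. Its arguments: {"type":"object","properties":{"motion":{"type":"array","items":{"type":"object","properties":{"claw":{"type":"number"},"delta_pos":{"type":"array","items":{"type":"number"}},"turn":{"type":"number"}}}},"force":{"type":"number"}},"required":["motion"]}

```bash
mkdir -p pics
python3 - <<'E'
from rig import *
import cv2,numpy as np,pickle
s=sense();print(s['clock'],s['eef_pos'],s['tcp_rot'],s['opening'])
F={n:grab_frame(n) for n in('scene','top')}
pickle.dump(F,open('f0.pkl','wb'))
for n,f in F.items():
    print(n,f['vertical_fov'],f['cx'],f['cy'],np.round(f['R'],3).tolist(),np.round(f['t']))
cv2.imwrite('pics/a.png',cv2.resize(np.vstack([F['top']['img'],F['scene']['img']])[:,:,::-1],(400,600)) if 0 else F['top']['img'][:,:,::-1])
cv2.imwrite('pics/b.png',F['scene']['img'][:,:,::-1])
E
```

```text
0.0 [ 225.14985344 -582.53434552  238.56575054] [-3.14020898e+00 -2.62921207e-05  3.68806889e-01] 0.9994889959395703
scene 48.90501082788929 251.47688143043837 193.62614215031957 [[0.099, 0.995, -0.012], [0.874, -0.093, -0.477], [-0.476, 0.037, -0.879]] [  36. -443. 1065.]
top 57.14083337562428 261.62850932057114 194.06319112950175 [[-0.014, -1.0, -0.025], [-0.985, 0.018, -0.173], [0.174, 0.022, -0.985]] [-64. 536. 631.]
```

View pics/a.png

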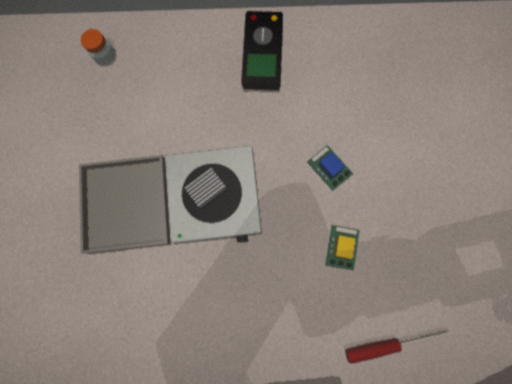

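View pics/b.png

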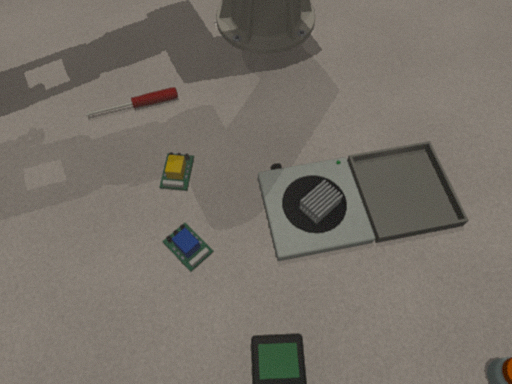

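The top view shows the stage at about (212,193), the tray to its left, the heat sink at (205,187), the blue board at (331,166) and the yellow board at (344,247). The scene view agrees: stage (315,203), heat sink (321,201), blue (187,243).

```bash
cat > h.py <<'E'
import numpy as np,cv2
def ray(f,p,fish=False):
    p=np.atleast_2d(np.asarray(p,float)); h=f['img'].shape[0]
    F=h/2/np.tan(np.radians(f['vertical_fov']/2))
    d=(p-[f['cx'],f['cy']])/F
    if fish:
        r=np.linalg.norm(d,axis=1,keepdims=True)+1e-9
        d=np.hstack([d/r*np.sin(r),np.cos(r)])
    else: d=np.hstack([d,np.ones((len(d),1))])
    R=np.array(f['R']);return -R.T@np.array(f['t']),d@R
def plane(f,p,z,fish=False):
    c,d=ray(f,p,fish);return c+d*((z-c[2])/d[:,2:3])
def tri(obs):
    A=np.zeros((3,3));b=np.zeros(3);L=[]
    for f,p,fi in obs:
        c,d=ray(f,p,fi);d=d[0]/np.linalg.norm(d[0]);P=np.eye(3)-np.outer(d,d);A+=P;b+=P@c;L.append((P,c))
    X=np.linalg.solve(A,b);return X,[float(np.linalg.norm(P@(X-c))) for P,c in L]
def biggest(m,box=None):
    m=m.astype(np.uint8)
    if box is not None:
        k=np.zeros_like(m);x0,y0,x1,y1=box;k[y0:y1,x0:x1]=1;m=m*k
    cs,_=cv2.findContours(m,cv2.RETR_EXTERNAL,cv2.CHAIN_APPROX_NONE)
    return max(cs,key=cv2.contourArea)
def cen(c):
    m=cv2.moments(c);return np.array([m['m10'],m['m01']])/m['m00']
E
python3 - <<'E'
import pickle
from h import *
F=pickle.load(open('f0.pkl','rb'))
box={'top':dict(st=(175,155,250,230),),'scene':dict(st=(275,168,355,240))}
O={}
for n,f in F.items():
    print(n,'cam',np.round(-f['R'].T@f['t']))
    hsv=cv2.cvtColor(f['img'],cv2.COLOR_RGB2HSV);H,S,V=cv2.split(hsv)
    bl=biggest((H>105)&(H<130)&(S>120)); ye=biggest((H>18)&(H<32)&(S>150))
    dk=biggest(V<70,box[n]['st']); hull=cv2.convexHull(dk); el=cv2.fitEllipse(hull)
    k=np.zeros(V.shape,np.uint8);cv2.ellipse(k,(el[0],(el[1][0]-5,el[1][1]-5),el[2]),1,-1)
    hs=biggest(cv2.morphologyEx(((V>75)&(k>0)).astype(np.uint8),cv2.MORPH_CLOSE,np.ones((5,5))))
    O[n]=(cen(bl),cen(ye),np.array(el[0]),cen(hs))
    print(el)
    for nm,c,z in(('blue',bl,34),('yel',ye,34),('hs',hs,57)):
        P=plane(f,c.reshape(-1,2),z)[:,:2].astype(np.float32)
        r=cv2.minAreaRect(P);print(nm,len(c),cen(c),np.round(r[0]),np.round(r[1]),round(r[2]), 'box',np.round(cv2.boxPoints(r)).tolist())
    P=plane(f,dk.reshape(-1,2),27)[:,:2].astype(np.float32);P=cv2.convexHull(P);print('stage',cv2.fitEllipse(P))
for i,nm in enumerate(('blue','yel','stage','hs')):
    X,e=tri([(F[n],O[n][i],0) for n in F]);print(nm,np.round(X,1),np.round(e,1))
t=F['top'];g=plane(t,[[124,204]],5);print('tray',g)
E
```

```text
scene cam [ 890. -116.  725.]
((314.0838623046875, 203.90904235839844), (56.650970458984375, 64.30613708496094), 103.52725219726562)
blue 66 [185.01835749 240.39516908] [ 597. -212.] [44. 31.] 39 box [[571.0, -214.0], [590.0, -238.0], [624.0, -211.0], [605.0, -186.0]]
yel 78 [174.22891566 165.79769076] [ 439. -230.] [35. 56.] 89 box [[410.0, -247.0], [466.0, -248.0], [467.0, -214.0], [411.0, -212.0]]
hs 107 [319.57331009 199.66705404] [553.  31.] [47. 74.] 37 box [[512.0, 47.0], [557.0, -12.0], [594.0, 16.0], [549.0, 75.0]]
stage ((543.6173706054688, 26.526458740234375), (117.93749237060547, 118.62995147705078), 70.73406982421875)
top cam [417. -88. 713.]
((211.32896423339844, 192.7706298828125), (56.971092224121094, 58.7933464050293), 57.63837814331055)
blue 51 [331.85363065 163.84505432] [ 595. -212.] [40. 32.] 42 box [[569.0, -213.0], [590.0, -237.0], [620.0, -210.0], [599.0, -186.0]]
yel 70 [344.55150632 246.85714286] [ 433. -228.] [34. 40.] 78 box [[410.0, -240.0], [449.0, -248.0], [456.0, -215.0], [417.0, -207.0]]
hs 99 [204.59084317 186.75678475] [549.  36.] [50. 66.] 37 box [[509.0, 47.0], [549.0, -6.0], [588.0, 24.0], [549.0, 77.0]]
stage ((543.064453125, 27.75441551208496), (115.38401794433594, 115.55880737304688), 84.66990661621094)
blue [ 595.4 -212.7   31.2] [0.5 0.5]
yel [ 432.5 -230.7   24.1] [0.8 0.8]
stage [543.2  28.   22. ] [0.6 0.6]
hs [549.8  34.9  50.6] [2. 2.]
tray [[526.24583425 210.77073082   5.        ]]
```

```bash
cat > plan.py <<'E'
import sys,json
import numpy as np
from rig import *
def plan(x,y,z,yawdeg,n):
    s=sense();p=np.array(s['eef_pos']);w=s['tcp_rot'][2]
    dw=(np.radians(yawdeg)-w+np.pi)%(2*np.pi)-np.pi
    g=np.array([x,y,z],float);rows=[];w0=w;p0=p.copy()
    for i in range(1,n+1):
        d=p0+(g-p0)*i/n-p
        c,sn=np.cos(w),np.sin(w)
        t=np.round([c*d[0]+sn*d[1],sn*d[0]-c*d[1],-d[2]])
        p=p+[c*t[0]+sn*t[1],sn*t[0]-c*t[1],-t[2]]
        u=-round((w0+dw*i/n-w),3);w-=u
        rows.append((t.astype(int).tolist(),float(u)))
    print('at',np.round(p0,1),round(np.degrees(w0),1),'grip',round(s['opening'],3),s['grasp_force'],'F',np.round(s['contact_force'],1),'t',s['clock'])
    for i in range(0,n,8): print(rows[i:i+8])
if __name__=='__main__': plan(*map(float,sys.argv[1:5]),int(sys.argv[5]))
E
python3 plan.py 550 36 180 127 21
```

```text
at [ 225.2 -582.6  238.6] 21.1 grip 1.004 0.0 F [ 0.   0.2 -0.3] t 0.1
[([25, -22, 3], -0.088), ([27, -20, 3], -0.088), ([28, -17, 2], -0.088), ([30, -14, 3], -0.088), ([31, -12, 3], -0.088), ([32, -9, 3], -0.088), ([33, -7, 3], -0.088), ([33, -3, 2], -0.088)]
[([33, 0, 3], -0.088), ([34, 2, 3], -0.088), ([32, 5, 3], -0.088), ([33, 9, 3], -0.088), ([31, 11, 2], -0.088), ([30, 13, 3], -0.088), ([29, 17, 3], -0.088), ([28, 19, 3], -0.088)]
[([25, 21, 2], -0.088), ([24, 23, 3], -0.088), ([22, 25, 3], -0.088), ([19, 28, 3], -0.088), ([17, 28, 3], -0.088)]
```

step_arm(motion=[{"claw": 85,"delta_pos": [25,-22,3],"turn": -0.088},{"claw": 85,"delta_pos": [27,-20,3],"turn": -0.088},{"claw": 85,"delta_pos": [28,-17,2],"turn": -0.088},{"claw": 85,"delta_pos": [30,-14,3],"turn": -0.088},{"claw": 85,"delta_pos": [31,-12,3],"turn": -0.088},{"claw": 85,"delta_pos": [32,-9,3],"turn": -0.088},{"claw": 85,"delta_pos": [33,-7,3],"turn": -0.088},{"claw": 85,"delta_pos": [33,-3,2],"turn": -0.088}], force=40)

```text
clock: 0.77
eef_pos: [349.0, -345.5, 216.8]
tcp_rot: [-3.141, -0.0, 1.077]
contact_force: [-0.1, 0.0, -0.5]
opening: 0.997
grasp_force: 0.0
```

step_arm(motion=[{"claw": 85,"delta_pos": [33,0,3],"turn": -0.088},{"claw": 85,"delta_pos": [34,2,3],"turn": -0.088},{"claw": 85,"delta_pos": [32,5,3],"turn": -0.088},{"claw": 85,"delta_pos": [33,9,3],"turn": -0.088},{"claw": 85,"delta_pos": [31,11,2],"turn": -0.088},{"claw": 85,"delta_pos": [30,13,3],"turn": -0.088},{"claw": 85,"delta_pos": [29,17,3],"turn": -0.088},{"claw": 85,"delta_pos": [28,19,3],"turn": -0.088}])

```text
clock: 1.43
eef_pos: [473.6, -109.8, 194.1]
tcp_rot: [-3.141, 0.0, 1.781]
contact_force: [1.0, -0.3, 0.2]
opening: 0.992
grasp_force: 0.0
```

step_arm(motion=[{"claw": 85,"delta_pos": [25,21,2],"turn": -0.088},{"claw": 85,"delta_pos": [24,23,3],"turn": -0.088},{"claw": 85,"delta_pos": [22,25,3],"turn": -0.088},{"claw": 85,"delta_pos": [19,28,3],"turn": -0.088},{"claw": 85,"delta_pos": [17,28,3],"turn": -0.088},{"claw": 85,"delta_pos": [0,0,0],"turn": 0},{"claw": 85,"delta_pos": [0,0,0],"turn": 0}])

```text
clock: 2.02
eef_pos: [549.9, 37.0, 179.7]
tcp_rot: [-3.141, -0.001, 2.219]
contact_force: [-0.4, 0.0, 0.0]
opening: 0.998
grasp_force: 0.0
```

Run:
```python
from rig import *
import cv2,numpy as np,pickle
f=grab_frame('wrist');pickle.dump(f,open('w1.pkl','wb'));s=sense()
print(s['clock'],s['eef_pos'],np.degrees(s['tcp_rot']),s['qpos'],s['contact_force'])
print(f['vertical_fov'],f['cx'],f['cy'],-f['R'].T@f['t'])
cv2.imwrite('pics/w1.png',f['img'][:,:,::-1])
```

```text
2.0667 [549.31823821  35.89266466 179.75923689] [-1.79924222e+02 -2.96294356e-02  1.27045814e+02] [ 6.27037327e-02  3.05436530e-01  1.84936685e+00 -3.56408962e-04
  9.88177839e-01 -5.83671724e-01] [-0.23362772 -0.47305842  0.33900818]
65.70646984690485 253.07803742731562 188.81896120366076 [506.51259467  95.22662472 315.20652275]
```

View pics/w1.png

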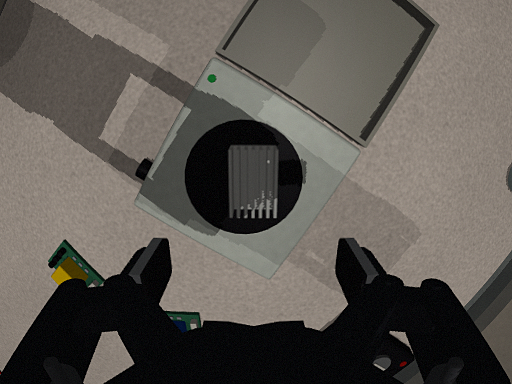

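The wrist view shows the heat sink at u 229–279, v 146–218, square to the fingers, whose pads are at u≈168 and 338. The disc is centred near (243,177), and the tray's open side is at the upper right.

Run:
```python
import pickle
from h import *
f=pickle.load(open('w1.pkl','rb'));F=pickle.load(open('f0.pkl','rb'))
hsv=cv2.cvtColor(f['img'],cv2.COLOR_RGB2HSV);H,S,V=cv2.split(hsv)
dk=biggest(V<40,(178,112,310,240))
P=plane(f,cv2.convexHull(dk).reshape(-1,2),27,1)[:,:2].astype(np.float32)
print('stage',cv2.fitEllipse(cv2.convexHull(P)))
el=cv2.fitEllipse(cv2.convexHull(dk));print(el)
k=np.zeros(V.shape,np.uint8);cv2.ellipse(k,(el[0],(el[1][0]-10,el[1][1]-10),el[2]),1,-1)
hs=biggest(cv2.morphologyEx(((V>60)&(k>0)).astype(np.uint8),cv2.MORPH_CLOSE,np.ones((5,5))),(222,135,284,225))
print('hs px',cv2.minAreaRect(hs))
P=plane(f,hs.reshape(-1,2),57,1)[:,:2].astype(np.float32);r=cv2.minAreaRect(P);print('hs',r,cv2.boxPoints(r).round().tolist())
# top-edge corners far from wrist cam, and full front
c=np.array([[229,146],[278.5,146]]);print('top corners z57',plane(f,c,57,1).round(1).tolist())
ms=[]
for n,bx in(('top',(175,155,250,230)),('scene',(275,168,355,240))):
    g=F[n];v=cv2.cvtColor(g['img'],cv2.COLOR_RGB2HSV)[:,:,2]
    e=cv2.fitEllipse(cv2.convexHull(biggest(v<70,bx)));ms.append((g,e[0],0))
    q=np.zeros(v.shape,np.uint8);cv2.ellipse(q,(e[0],(e[1][0]-5,e[1][1]-5),e[2]),1,-1)
    h=biggest(cv2.morphologyEx(((v>75)&(q>0)).astype(np.uint8),cv2.MORPH_CLOSE,np.ones((5,5))))
    print(n,cv2.approxPolyDP(h,3,True).reshape(-1,2).tolist())
print('stage tri',tri(ms+[(f,el[0],1)]))
# tray: mask of inside floor in wrist not complete; use top view outline
g=F['top'];hs_=cv2.cvtColor(g['img'],cv2.COLOR_RGB2HSV)
for p,z in(([80,166],25),([163,157],25),([167,243],25),([84,251],25)): print('tray',plane(g,p,z).round())
```

```text
stage ((544.0960083007812, 27.814926147460938), (119.34959411621094, 119.5619125366211), 173.73941040039062)
((243.03871154785156, 176.33526611328125), (113.91749572753906, 117.64282989501953), 95.85098266601562)
hs px ((253.0, 181.5), (71.0, 48.0), 90.0)
hs ((549.5997924804688, 37.88328552246094), (44.065391540527344, 66.79432678222656), 37.10171127319336) [[512.0, 51.0], [552.0, -2.0], [587.0, 25.0], [547.0, 78.0]]
top corners z57 [[512.6, 51.8, 57.0], [547.2, 78.0, 57.0]]
top [[212, 168], [185, 187], [198, 206], [225, 186]]
scene [[325, 180], [301, 199], [300, 207], [315, 221], [341, 197]]
stage tri (array([543.18596185,  28.46072938,  21.06297289]), [0.32655152323015535, 0.9448753936577562, 0.6460382720515556])
tray [[603. 297.  25.]]
tray [[618. 127.  25.]]
tray [[445. 114.  25.]]
tray [[432. 276.  25.]]
```

```bash
python3 - <<'E'
import pickle
from h import *
f=pickle.load(open('w1.pkl','rb'));F=pickle.load(open('f0.pkl','rb'))
for w,t,s in (((229,146),(198,206),(325,180)),((278.5,146),(185,187),(341,197))):
    for o in ([(f,w,1),(F['scene'],s,0)],[(f,w,1),(F['top'],t,0),(F['scene'],s,0)]): print(tri(o))
E
python3 plan.py 549 38.5 38 127 9
```

```text
(array([512.18647198,  50.26425168,  52.54574585]), [0.9602060884275604, 0.9602060884276009])
(array([512.32519893,  49.71510266,  52.18917473]), [1.3375964266033655, 1.1123431360812175, 0.858521147344796])
(array([547.77192462,  75.28036966,  46.89938042]), [2.3058179869808875, 2.3058179869809456])
(array([548.92488019,  75.04862188,  49.06388841]), [2.445265089098246, 1.5714921258638452, 2.66474427171216])
at [549.3  35.9 179.8] 127.0 grip 0.997 0.0 F [-0.2 -0.5  0.3] t 2.0667
[([0, 0, 16], 0.0), ([1, 0, 16], 0.0), ([0, 0, 15], 0.0), ([0, 1, 16], 0.0), ([0, 0, 16], 0.0), ([1, 0, 16], 0.001), ([0, 0, 15], -0.0), ([0, 0, 16], -0.0)]
[([0, 0, 16], -0.0)]
```

step_arm(motion=[{"claw": 85,"delta_pos": [0,0,16],"turn": 0},{"claw": 85,"delta_pos": [1,0,16],"turn": 0},{"claw": 85,"delta_pos": [0,0,16],"turn": 0},{"claw": 85,"delta_pos": [0,1,16],"turn": 0},{"claw": 85,"delta_pos": [0,0,16],"turn": 0},{"claw": 85,"delta_pos": [1,0,16],"turn": 0},{"claw": 85,"delta_pos": [0,0,16],"turn": 0},{"claw": 85,"delta_pos": [0,0,16],"turn": 0}])

```text
clock: 2.73
eef_pos: [548.7, 36.3, 51.8]
tcp_rot: [-3.141, -0.0, 2.214]
contact_force: [-1.3, -0.7, -0.6]
opening: 0.997
grasp_force: 0.0
```

step_arm(motion=[{"claw": 85,"delta_pos": [0,0,8],"turn": 0},{"claw": 85,"delta_pos": [0,0,5],"turn": 0},{"claw": 85,"delta_pos": [0,0,0],"turn": 0},{"claw": 60,"delta_pos": [0,0,0],"turn": 0},{"claw": 50,"delta_pos": [0,0,0],"turn": 0},{"claw": 50,"delta_pos": [0,0,0],"turn": 0}], force=30)

```text
clock: 3.23
eef_pos: [550.0, 37.8, 40.1]
tcp_rot: [3.14, 0.001, 2.217]
contact_force: [-0.7, 0.1, 0.1]
opening: 0.6
grasp_force: 0.0
```

step_arm(motion=[{"claw": 30,"delta_pos": [0,0,0],"turn": 0},{"claw": 30,"delta_pos": [0,0,0],"turn": 0},{"claw": 30,"delta_pos": [0,0,0],"turn": 0},{"claw": 30,"delta_pos": [0,0,0],"turn": 0},{"claw": 30,"delta_pos": [0,0,0],"turn": 0},{"claw": 30,"delta_pos": [0,0,0],"turn": 0}])

```text
clock: 3.73
eef_pos: [550.0, 37.9, 40.2]
tcp_rot: [3.14, 0.001, 2.217]
contact_force: [-1.3, -0.4, 6.6]
opening: 0.508
grasp_force: 31.5
```

step_arm(motion=[{"claw": 30,"delta_pos": [0,0,-8],"turn": 0},{"claw": 30,"delta_pos": [0,0,-15],"turn": 0},{"claw": 30,"delta_pos": [0,0,-20],"turn": 0},{"claw": 30,"delta_pos": [0,0,-12],"turn": 0},{"claw": 30,"delta_pos": [0,0,0],"turn": 0}])

```text
clock: 4.15
eef_pos: [551.2, 38.0, 97.1]
tcp_rot: [3.138, 0.002, 2.217]
contact_force: [0.8, -0.3, -1.7]
opening: 0.511
grasp_force: 31.0
```

```bash
python3 plan.py 525 204 90 96 8;python3 - <<'E'
from rig import *
import cv2
f=grab_frame('scene');cv2.imwrite('pics/c.png',f['img'][100:300,200:500,::-1])
E
```

```text
at [551.2  38.   97.1] 127.0 grip 0.511 31.039296984672546 F [ 0.8 -0.3 -1.7] t 4.15
[([19, 10, 1], 0.068), ([19, 9, 1], 0.067), ([19, 7, 1], 0.068), ([21, 6, 1], 0.068), ([20, 4, 0], 0.067), ([21, 4, 1], 0.068), ([21, 1, 1], 0.068), ([21, 1, 1], 0.067)]
```

View pics/c.png

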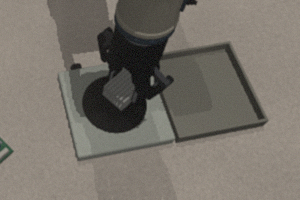

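The crop shows the heat sink at about (120,90), held between the fingers clear of the black stage. I'll carry it to the tray.

step_arm(motion=[{"claw": 30,"delta_pos": [19,10,1],"turn": 0.068},{"claw": 30,"delta_pos": [19,9,1],"turn": 0.068},{"claw": 30,"delta_pos": [19,7,1],"turn": 0.068},{"claw": 30,"delta_pos": [21,6,1],"turn": 0.068},{"claw": 30,"delta_pos": [20,4,0],"turn": 0.068},{"claw": 30,"delta_pos": [21,4,1],"turn": 0.068},{"claw": 30,"delta_pos": [21,1,1],"turn": 0.068},{"claw": 30,"delta_pos": [21,1,1],"turn": 0.068}])

```text
clock: 4.87
eef_pos: [522.6, 204.9, 86.1]
tcp_rot: [-3.14, 0.0, 1.669]
contact_force: [0.9, -0.0, -1.6]
opening: 0.509
grasp_force: 31.0
```

step_arm(motion=[{"claw": 30,"delta_pos": [0,0,0],"turn": 0},{"claw": 30,"delta_pos": [0,0,15],"turn": 0},{"claw": 30,"delta_pos": [0,0,15],"turn": 0},{"claw": 30,"delta_pos": [0,0,15],"turn": 0},{"claw": 30,"delta_pos": [0,0,13],"turn": 0},{"claw": 30,"delta_pos": [0,0,6],"turn": 0},{"claw": 30,"delta_pos": [0,0,2],"turn": 0},{"claw": 30,"delta_pos": [0,0,0],"turn": 0}])

```text
clock: 5.53
eef_pos: [523.3, 203.8, 20.6]
tcp_rot: [-3.14, 0.0, 1.673]
contact_force: [-0.1, -0.0, -1.2]
opening: 0.51
grasp_force: 31.0
```

step_arm(motion=[{"claw": 30,"delta_pos": [0,0,1],"turn": 0},{"claw": 30,"delta_pos": [0,0,1],"turn": 0},{"claw": 30,"delta_pos": [0,0,0],"turn": 0}])

```text
clock: 5.78
eef_pos: [524.1, 204.3, 19.8]
tcp_rot: [3.141, -0.0, 1.673]
contact_force: [0.1, 0.4, -1.6]
opening: 0.508
grasp_force: 31.0
```

step_arm(motion=[{"claw": 30,"delta_pos": [0,0,1],"turn": 0},{"claw": 30,"delta_pos": [0,0,1],"turn": 0},{"claw": 30,"delta_pos": [0,0,0],"turn": 0}])

```text
clock: 6.03
eef_pos: [524.1, 204.3, 18.1]
tcp_rot: [3.141, -0.0, 1.673]
contact_force: [-1.9, -1.5, 7.5]
opening: 0.512
grasp_force: 32.0
```

step_arm(motion=[{"claw": 50,"delta_pos": [0,0,0],"turn": 0},{"claw": 60,"delta_pos": [0,0,0],"turn": 0},{"claw": 75,"delta_pos": [0,0,0],"turn": 0},{"claw": 75,"delta_pos": [0,0,0],"turn": 0},{"claw": 75,"delta_pos": [0,0,-5],"turn": 0},{"claw": 75,"delta_pos": [0,0,-20],"turn": 0},{"claw": 85,"delta_pos": [0,0,-35],"turn": 0},{"claw": 85,"delta_pos": [0,0,-40],"turn": 0}])

```text
clock: 6.7
eef_pos: [522.2, 203.6, 116.9]
tcp_rot: [-3.137, 0.001, 1.673]
contact_force: [1.3, -0.2, -0.3]
opening: 0.994
grasp_force: 0.0
```

```bash
python3 - <<'E'
from rig import *
import cv2
f=grab_frame('scene');cv2.imwrite('pics/d.png',f['img'][100:300,200:500,::-1])
E
python3 plan.py 591 -208 160 40 15
```

```text
at [526.8 205.4 125.5] 95.8 grip 0.993 0.0 F [3.6 1.  6.5] t 6.75
[([-28, 1, -2], 0.065), ([-28, 4, -3], 0.065), ([-27, 5, -2], 0.065), ([-27, 7, -2], 0.065), ([-27, 8, -3], 0.065), ([-26, 10, -2], 0.065), ([-25, 12, -2], 0.065), ([-24, 14, -2], 0.065)]
[([-24, 15, -3], 0.065), ([-22, 16, -2], 0.065), ([-21, 18, -2], 0.065), ([-20, 20, -3], 0.065), ([-19, 20, -2], 0.065), ([-17, 22, -2], 0.065), ([-16, 23, -3], 0.065)]
```

View pics/d.png

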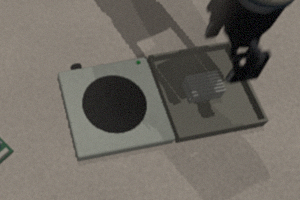

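The heat sink lies flat in the tray at crop (207,82), released, and the stage is empty. Next is the blue board.

step_arm(motion=[{"claw": 85,"delta_pos": [-28,1,-2],"turn": 0.065},{"claw": 85,"delta_pos": [-28,4,-3],"turn": 0.065},{"claw": 85,"delta_pos": [-27,5,-2],"turn": 0.065},{"claw": 85,"delta_pos": [-27,7,-2],"turn": 0.065},{"claw": 85,"delta_pos": [-27,8,-3],"turn": 0.065},{"claw": 85,"delta_pos": [-26,10,-2],"turn": 0.065},{"claw": 85,"delta_pos": [-25,12,-2],"turn": 0.065},{"claw": 85,"delta_pos": [-24,14,-2],"turn": 0.065}])

```text
clock: 7.42
eef_pos: [558.3, -17.7, 135.7]
tcp_rot: [3.141, -0.0, 1.15]
contact_force: [0.5, 0.7, 0.2]
opening: 0.998
grasp_force: 0.0
```

step_arm(motion=[{"claw": 85,"delta_pos": [-24,15,-3],"turn": 0.065},{"claw": 85,"delta_pos": [-22,16,-2],"turn": 0.065},{"claw": 85,"delta_pos": [-21,18,-2],"turn": 0.065},{"claw": 85,"delta_pos": [-20,20,-3],"turn": 0.065},{"claw": 85,"delta_pos": [-19,20,-2],"turn": 0.065},{"claw": 85,"delta_pos": [-17,22,-2],"turn": 0.065},{"claw": 85,"delta_pos": [-16,23,-3],"turn": 0.065},{"claw": 85,"delta_pos": [0,0,0],"turn": 0}])

```text
clock: 8.08
eef_pos: [589.3, -213.4, 153.2]
tcp_rot: [3.138, -0.001, 0.692]
contact_force: [-0.1, -0.3, 0.3]
opening: 0.997
grasp_force: 0.0
```

step_arm(motion=[{"claw": 85,"delta_pos": [0,0,0],"turn": 0},{"claw": 85,"delta_pos": [0,0,0],"turn": 0}])

```text
clock: 8.25
eef_pos: [587.7, -208.4, 152.1]
tcp_rot: [-3.141, 0.0, 0.698]
contact_force: [0.3, 0.3, -0.0]
opening: 0.995
grasp_force: 0.0
```

Run:
```python
from rig import *
import pickle
from h import *
f=grab_frame('wrist');pickle.dump(f,open('w2.pkl','wb'));s=sense()
print(s['clock'],s['eef_pos'],np.degrees(s['tcp_rot']))
hsv=cv2.cvtColor(f['img'],cv2.COLOR_RGB2HSV);H,S,V=cv2.split(hsv)
F=pickle.load(open('f0.pkl','rb'))
b=biggest((H>105)&(H<130)&(S>120));print('px',cv2.minAreaRect(b))
P=plane(f,b.reshape(-1,2),34,1)[:,:2].astype(np.float32);r=cv2.minAreaRect(P);print('blue',r,cv2.boxPoints(r).round().tolist())
g=biggest((H>40)&(H<95)&(S>80));h=cv2.convexHull(np.vstack([b,g]))
P=plane(f,h.reshape(-1,2),6,1)[:,:2].astype(np.float32);r=cv2.minAreaRect(P);print('board z6',r,cv2.boxPoints(r).round().tolist())
cv2.imwrite('pics/w2.png',f['img'][:,:,::-1])
```

```text
8.3 [ 587.69004104 -207.94370699  152.06067733] [-1.79952061e+02  1.03917153e-02  4.00436993e+01]
px ((261.4127502441406, 178.4433135986328), (36.11982727050781, 48.254947662353516), 2.0454084873199463)
blue ((597.928955078125, -210.27615356445312), (44.227447509765625, 31.77913475036621), 38.05580139160156) [[571.0, -211.0], [590.0, -236.0], [625.0, -209.0], [606.0, -184.0]]
board z6 ((596.6830444335938, -211.34092712402344), (80.12066650390625, 54.8048210144043), 38.62215042114258) [[548.0, -215.0], [582.0, -258.0], [645.0, -208.0], [611.0, -165.0]]
```

View pics/w2.png

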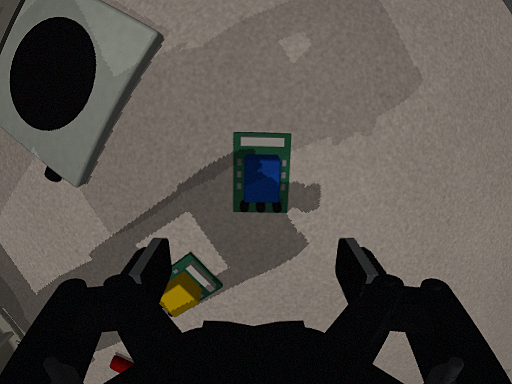

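The wrist view shows the blue board at u 233–291, v 132–212, connector up and square to the tool. Cast at 6 mm it measures 80.1 × 54.8 mm, which matches the given size; the yellow board at (183,290) is clear of the fingers. I'll descend.

step_arm(motion=[{"claw": 85,"delta_pos": [5,8,10],"turn": 0.024},{"claw": 85,"delta_pos": [0,0,18],"turn": 0},{"claw": 85,"delta_pos": [0,0,20],"turn": 0},{"claw": 85,"delta_pos": [0,0,20],"turn": 0},{"claw": 85,"delta_pos": [0,0,20],"turn": 0},{"claw": 85,"delta_pos": [0,0,18],"turn": 0},{"claw": 85,"delta_pos": [0,0,14],"turn": 0},{"claw": 85,"delta_pos": [0,0,8],"turn": 0}])

```text
clock: 8.97
eef_pos: [596.4, -210.6, 21.9]
tcp_rot: [-3.139, 0.001, 0.674]
contact_force: [0.0, -0.7, -0.3]
opening: 0.993
grasp_force: 0.0
```

step_arm(motion=[{"claw": 85,"delta_pos": [0,0,4],"turn": 0},{"claw": 85,"delta_pos": [0,0,0],"turn": 0},{"claw": 85,"delta_pos": [0,0,0],"turn": 0}])

```text
clock: 9.22
eef_pos: [597.6, -211.7, 20.7]
tcp_rot: [3.141, -0.0, 0.674]
contact_force: [0.7, 0.6, 0.0]
opening: 0.998
grasp_force: 0.0
```

step_arm(motion=[{"claw": 70,"delta_pos": [0,0,2],"turn": 0},{"claw": 60,"delta_pos": [0,0,0],"turn": 0},{"claw": 45,"delta_pos": [0,0,0],"turn": 0},{"claw": 40,"delta_pos": [0,0,0],"turn": 0},{"claw": 40,"delta_pos": [0,0,0],"turn": 0}], force=40)

```text
clock: 9.63
eef_pos: [597.3, -211.8, 18.6]
tcp_rot: [3.141, -0.0, 0.674]
contact_force: [0.2, -0.2, -0.2]
opening: 0.463
grasp_force: 0.0
```

step_arm(motion=[{"claw": 20,"delta_pos": [0,0,0],"turn": 0},{"claw": 20,"delta_pos": [0,0,0],"turn": 0},{"claw": 20,"delta_pos": [0,0,0],"turn": 0},{"claw": 20,"delta_pos": [0,0,0],"turn": 0},{"claw": 20,"delta_pos": [0,0,0],"turn": 0},{"claw": 20,"delta_pos": [0,0,0],"turn": 0}])

```text
clock: 10.13
eef_pos: [597.4, -211.9, 18.7]
tcp_rot: [3.141, -0.0, 0.674]
contact_force: [-1.2, -0.2, 5.2]
opening: 0.364
grasp_force: 41.6
```

step_arm(motion=[{"claw": 20,"delta_pos": [0,0,-6],"turn": 0},{"claw": 20,"delta_pos": [0,0,-15],"turn": 0},{"claw": 20,"delta_pos": [0,0,-25],"turn": 0},{"claw": 20,"delta_pos": [0,0,-25],"turn": 0},{"claw": 20,"delta_pos": [0,0,-12],"turn": 0},{"claw": 20,"delta_pos": [0,0,0],"turn": 0},{"claw": 20,"delta_pos": [0,0,0],"turn": 0}])

```text
clock: 10.72
eef_pos: [597.1, -211.7, 101.3]
tcp_rot: [3.141, -0.0, 0.674]
contact_force: [-0.3, 0.2, -1.8]
opening: 0.366
grasp_force: 40.8
```

```bash
python3 - <<'E'
from rig import *
from h import *
f=grab_frame('wrist');cv2.imwrite('pics/w3.png',f['img'][:,:,::-1])
E
python3 plan.py 544 28 100 85 14
```

```text
at [ 596.4 -211.5  100.3] 38.6 grip 0.366 40.80858886241913 F [-0.1 -1.1 -1. ] t 10.7667
[([8, -16, 0], -0.058), ([8, -15, 0], -0.058), ([10, -15, 0], -0.058), ([10, -14, 0], -0.057), ([11, -13, 0], -0.058), ([12, -13, 0], -0.058), ([13, -12, 0], -0.058), ([13, -12, 0], -0.058)]
[([14, -10, 0], -0.058), ([15, -10, 0], -0.057), ([15, -9, 0], -0.058), ([15, -8, 0], -0.058), ([16, -7, 0], -0.058), ([17, -6, 0], -0.058)]
```

View pics/w3.png

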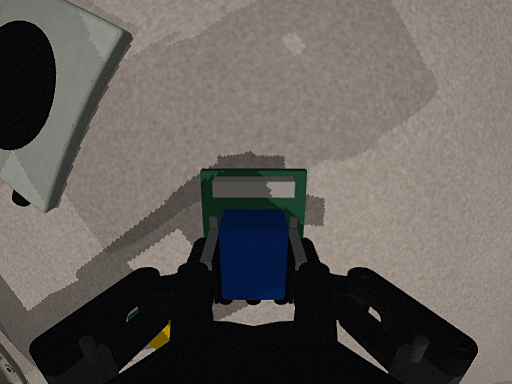

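The board is held by its blue block (u 219–288, v 209–300), level and centred between the pads. I'll carry it to the stage.

step_arm(motion=[{"claw": 20,"delta_pos": [8,-16,0],"turn": -0.058},{"claw": 20,"delta_pos": [8,-15,0],"turn": -0.058},{"claw": 20,"delta_pos": [10,-15,0],"turn": -0.058},{"claw": 20,"delta_pos": [10,-14,0],"turn": -0.058},{"claw": 20,"delta_pos": [11,-13,0],"turn": -0.058},{"claw": 20,"delta_pos": [12,-13,0],"turn": -0.058},{"claw": 20,"delta_pos": [13,-12,0],"turn": -0.058},{"claw": 20,"delta_pos": [13,-12,0],"turn": -0.058}])

```text
clock: 11.43
eef_pos: [565.2, -73.9, 99.4]
tcp_rot: [-3.139, 0.001, 1.141]
contact_force: [0.3, 0.2, -2.1]
opening: 0.363
grasp_force: 40.8
```

step_arm(motion=[{"claw": 20,"delta_pos": [14,-10,0],"turn": -0.058},{"claw": 20,"delta_pos": [15,-10,0],"turn": -0.058},{"claw": 20,"delta_pos": [15,-9,0],"turn": -0.058},{"claw": 20,"delta_pos": [15,-8,0],"turn": -0.058},{"claw": 20,"delta_pos": [16,-7,0],"turn": -0.058},{"claw": 20,"delta_pos": [17,-6,0],"turn": -0.058},{"claw": 20,"delta_pos": [0,0,0],"turn": 0},{"claw": 20,"delta_pos": [0,0,0],"turn": 0}])

```text
clock: 12.1
eef_pos: [543.5, 28.6, 99.8]
tcp_rot: [-3.139, 0.0, 1.487]
contact_force: [-0.7, -0.3, -1.5]
opening: 0.368
grasp_force: 40.8
```

```bash
python3 plan.py 544 28 50 85 6
```

```text
at [543.5  28.6  99.8] 85.2 grip 0.368 40.754016637802124 F [-0.7 -0.3 -1.5] t 12.1
[([0, 0, 8], 0.001), ([0, 0, 9], 0.0), ([0, 0, 8], 0.001), ([0, 0, 8], 0.0), ([0, 0, 9], 0.001), ([-1, 1, 8], 0.0)]
```

step_arm(motion=[{"claw": 20,"delta_pos": [0,0,9],"turn": 0},{"claw": 20,"delta_pos": [0,0,12],"turn": 0},{"claw": 20,"delta_pos": [0,0,12],"turn": 0},{"claw": 20,"delta_pos": [0,0,9],"turn": 0},{"claw": 20,"delta_pos": [0,0,6],"turn": 0},{"claw": 20,"delta_pos": [0,0,3],"turn": 0},{"claw": 20,"delta_pos": [0,0,0],"turn": 0},{"claw": 20,"delta_pos": [0,0,0],"turn": 0}])

```text
clock: 12.77
eef_pos: [544.7, 27.9, 50.2]
tcp_rot: [-3.141, 0.0, 1.486]
contact_force: [-0.1, -0.5, -2.1]
opening: 0.365
grasp_force: 40.8
```

step_arm(motion=[{"claw": 20,"delta_pos": [0,0,1],"turn": 0},{"claw": 20,"delta_pos": [0,0,0],"turn": 0},{"claw": 20,"delta_pos": [0,0,0],"turn": 0}])

```text
clock: 13.02
eef_pos: [544.9, 28.1, 49.7]
tcp_rot: [3.141, -0.0, 1.486]
contact_force: [0.5, 0.8, -1.5]
opening: 0.363
grasp_force: 40.8
```

step_arm(motion=[{"claw": 20,"delta_pos": [0,0,1.5],"turn": 0},{"claw": 20,"delta_pos": [0,0,1],"turn": 0},{"claw": 20,"delta_pos": [0,0,0],"turn": 0},{"claw": 20,"delta_pos": [0,0,0],"turn": 0}])

```text
clock: 13.35
eef_pos: [544.6, 28.0, 46.7]
tcp_rot: [-3.141, 0.0, 1.486]
contact_force: [0.1, -0.3, -0.7]
opening: 0.363
grasp_force: 40.8
```

step_arm(motion=[{"claw": 20,"delta_pos": [0,0,1],"turn": 0},{"claw": 20,"delta_pos": [0,0,0],"turn": 0},{"claw": 20,"delta_pos": [0,0,0],"turn": 0}])

```text
clock: 13.6
eef_pos: [544.6, 28.0, 45.7]
tcp_rot: [-3.142, -0.0, 1.486]
contact_force: [0.4, -0.6, -1.6]
opening: 0.366
grasp_force: 40.8
```

step_arm(motion=[{"claw": 20,"delta_pos": [0,0,0.7],"turn": 0},{"claw": 20,"delta_pos": [0,0,0],"turn": 0},{"claw": 20,"delta_pos": [0,0,0],"turn": 0}])

```text
clock: 13.85
eef_pos: [544.6, 28.0, 45.6]
tcp_rot: [3.142, -0.0, 1.486]
contact_force: [-2.8, -0.1, 6.5]
opening: 0.366
grasp_force: 41.8
```

Contact is felt at the expected height, so I'll release slowly and withdraw.

step_arm(motion=[{"claw": 36,"delta_pos": [0,0,0],"turn": 0},{"claw": 45,"delta_pos": [0,0,0],"turn": 0},{"claw": 60,"delta_pos": [0,0,0],"turn": 0},{"claw": 70,"delta_pos": [0,0,0],"turn": 0},{"claw": 70,"delta_pos": [0,0,0],"turn": 0},{"claw": 70,"delta_pos": [0,0,-5],"turn": 0},{"claw": 70,"delta_pos": [0,0,-20],"turn": 0},{"claw": 85,"delta_pos": [0,0,-35],"turn": 0}])

```text
clock: 14.52
eef_pos: [542.2, 27.9, 103.1]
tcp_rot: [-3.135, 0.001, 1.486]
contact_force: [1.1, 0.1, -0.3]
opening: 0.94
grasp_force: 0.0
```

step_arm(motion=[{"claw": 85,"delta_pos": [0,0,-35],"turn": 0},{"claw": 85,"delta_pos": [-10,0,-35],"turn": 0},{"claw": 85,"delta_pos": [-20,0,0],"turn": 0},{"claw": 85,"delta_pos": [-20,0,0],"turn": 0},{"claw": 85,"delta_pos": [0,0,0],"turn": 0},{"claw": 85,"delta_pos": [0,0,0],"turn": 0},{"claw": 85,"delta_pos": [0,0,0],"turn": 0}])

```text
clock: 15.1
eef_pos: [540.3, -21.5, 175.1]
tcp_rot: [-3.141, -0.0, 1.485]
contact_force: [0.1, 0.5, -0.2]
opening: 1.0
grasp_force: 0.0
```

Run:
```python
from rig import *
from h import *
f=grab_frame('wrist');cv2.imwrite('pics/w4.png',f['img'][:,:,::-1]);s=sense();print(s['clock'],s['eef_pos'],s['contact_force'])
H,S,V=cv2.split(cv2.cvtColor(f['img'],cv2.COLOR_RGB2HSV))
b=biggest((H>105)&(H<130)&(S>120));g=biggest((H>40)&(H<95)&(S>80)&(V>25));h=cv2.convexHull(np.vstack([b,g]))
r=cv2.minAreaRect(plane(f,h.reshape(-1,2),33,1)[:,:2].astype(np.float32));print('board z33',r)
```

```text
15.15 [540.23882666 -21.28565478 174.90546992] [ 0.11384459 -0.22194331  0.15210875]
board z33 ((545.3215942382812, 26.277896881103516), (80.81591796875, 56.026973724365234), 85.04522705078125)
```

View pics/w4.png

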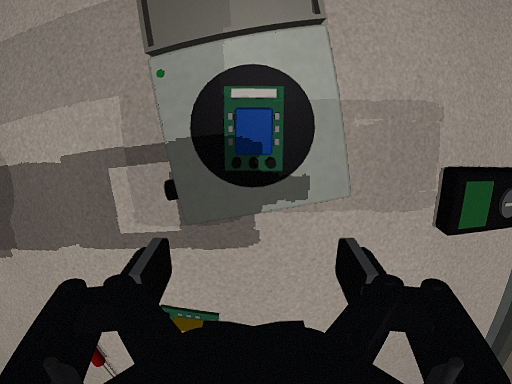

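The board is at (254,127), flat and centred on the disc (252,125), measured at (545,26) against the stage centre at (543.5,28). It is released and the gripper is clear, so I'm handing in.

```bash
python3 -c "
from rig import *
print(sign_off())"
```

```text
the job is handed in; nothing more can be done
None
```

The heat sink lies flat in the grey tray and the blue-block board sits flat on the stage, measured about 3 mm from its centre. Both are released, the yellow board was never touched, and I handed the job in after about 15 s of the 53 s allowed; the verdict was not shown.

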